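# Find the flush battery catch of an upturned kitchen scale and spring its door

### The job

The kitchen scale lies upside down for a battery change. Set your fingertips on the plain panel at one end of the dark band across its base and feel along the band until they drop into the shallow recess of the hidden catch, then press the catch down so that the battery door springs open, and take the hand away. Leave the door standing open, pick nothing up, and do not shift the scale or the batteries, bottle and bowl round it.

Things in the scene. Friction and masses are not known exactly. Their poses are not given: they have to be found in the camera images.
- scale: Cream bench scale lying loose, upside down on its steel pan (290 x 360 mm in x, y, 12 mm thick), about 3.7 kg. Origin: centre of the pan's underside, on the bench; x towards its display head, z up. Its plastic base above, 250 x 330 mm, has its flat panel facing up, 78 mm above the bench. Four rubber feet, 29 mm across, stand 15 mm above the panel at x = +-102, y = +-140 mm.
- band_middle (a point): Middle of the dark grey band, at the panel's surface; axes as the scale's: y along the band, x across it towards the battery door. Band 44 mm wide, 322 mm long, flat and rigid but for one recess, the hidden catch, centred across the band (x = 0); its centre lies anywhere from y = -45 to +45 mm: find it by feel or sight. From 70 mm either side of the middle outwards the band is plain.
- catch (a joint): Downward travel (m) of the catch's pad, nearly the band's grey. It is the floor of the recess, 36 mm (x) by 40 mm (y), 3 mm below the panel at 0; fully down (9 mm below the panel) at 0.006. Sprung: starts to move at about 0.5 N, fully down about 4.6 N, rises when let go. Lets the door go at about 0.0045.
- battery_door (a joint): Ribbed battery door in the panel, rad: 0 shut and flush, 1.2 fully open. It fills x = -31 to +66 mm, y = -75 to +75 mm of the scale, hinged at x = +66; the edge beside the band springs up within about a second of the catch being pressed and stays up at 1.2.
- cell_a: Fresh D battery standing on end, green with a copper-coloured top, 33 mm diameter, 61 mm high; origin at the centre of its underside. Not to be moved.
- cell_b: Second fresh D battery, the same. Not to be moved.
- sauce_bottle: Yellow squeeze bottle, 58 mm diameter, 180 mm high with its nozzle; origin at the centre of its underside. Not to be moved.
- bowl: Small black bowl, 108 mm across the rim, 60 mm high; origin at the centre of its underside. Not to be moved.

How it is judged:
By the outcome, as a careful person would: the job done as asked, in the order asked, and still so for the second after the job is handed in, with the robot touching nothing.
It also fails if it takes over 58 s, if anything falls off the work surface, if the arm or the gripper's body presses on something with over 40 N, if the wrist force passes 120 N, or if a joint passes its speed limit or range.

### The arm

A 6-joint arm with a two-finger parallel gripper is mounted at the origin on the work surface. World frame = base frame: x ahead of the robot, y to its left, z up, the work surface at z = 0. Lengths are in m, angles in rad, forces in N, time in s.
With the tool pointing down it reaches from about 0.375 to 0.9 m from the base axis. Payload 3.1 kg.
Tool frame: the origin (TCP) lies at the very end of the fingers, on their centre line; the grasp point (between the pads) lies 19 mm behind it; z points along the fingers, x is the direction in which the jaws open and shut, and the axes are right-handed (so a half turn about z gives the same grasp; the last joint's range is limited). The gripper opens to 85 mm and grips with 20 to 120 N. Pads are 22 mm wide; open, the fingers measure 114 mm over their backs; the gripper's body (76 mm by 85 mm) begins 54 mm behind the grasp point. The pads swing forward as they close: fully open they stand 13 mm farther back than shut.
Start: joints at [-1.433, 0.527, 1.433, -0, 1.181, -0.178], TCP at [0.195, -0.594, 0.231] pointing down, gripper open.
Joint ranges: [-3.08, 3.08], [-0.75, 2.2], [0.22, 2.44], [-1.43, 4.57], [0, 2.65], [-2.85, 2.85]. Speed limits (rad/s): [2.79, 2.79, 3.14, 3.14, 3.14, 3.14].

### API

Orientations are given as [roll, pitch, yaw] about the fixed x, y, z axes, in that order (R = Rz(yaw) Ry(pitch) Rx(roll)).
In Python, from station import robot gives the robot as it stands.
- The arm moves only by the tool move_arm, never from a script. Its argument "plan" is one flat list of numbers, 6 for each row, row after row: the shift along the tool's x, y, z in cm, then the turn, a rotation vector about the tool's x, y, z in degrees. A call has 1 to 12 rows; each row shifts and turns the commanded pose from where the row before left it, along the tool's axes as they then stand; what a row does not reach is not made up. A row lasts 1/8 s, in which the tool goes at most 62.5 mm and 10.7 degrees, less where a joint would pass 70% of its speed; a pose out of reach is approached as far as the arm can. A call with a gripper value outside its range is refused whole. "grip" is the opening, from 0 (shut) to 1 (fully open), set as the call begins (left out, the last holds). The fingers move at their own pace and stop on an object; "grip_force" is the grip in N (left out, the last holds). Time passes only in rows, so rows that do not move let the fingers close. It gives the time, the measured TCP pose, the force and the opening at its end, in the units of the state.
- robot.read_state(): the state, without advancing time (a new reading comes with each control period).
- robot.snapshot(name): name is "scene" or "top"; returns a dict with "frame" (400x640x3 uint8, red, green, blue), "depth" (400x640 float32, m along the optical axis (not along the pixel's ray), 0 where there is no reading), "intrinsics" (3x3 intrinsics, pixels), "camera_from_world" (4x4, takes a point from world to camera coordinates). Camera axes: x right, y down, z forward; pixel columns grow to the right and rows downward; lengths in m; the calibration is good to about 2 mm. A picture is of the moment at which its call begins.
- robot.job_done(): hands the job in, once; it reports no verdict.
The state is a dict: "clock": time; "qpos": joint angles; "dq": joint speeds; "effort": joint torques, N m; "position": TCP position; "tool_rot": TCP orientation; "wrist_force": force on the tool from outside, world axes, zero at the start; "torque": the same for the moment, N m; "gripper_width": opening from 0.0 (shut) to 1.0 (fully open).
Only numpy, scipy, OpenCV 4.12 (cv2) and the standard library are available. Lean on these libraries where they do the work, as an engineer would, in place of code of your own. Each camera call takes 0.05 s, during which the arm holds its last target. There are 200 camera calls.

## Working session

There is one attempt and no reset: what is moved stays moved. The work goes in short steps, Python scripts to look and compute and a tool call to move; the robot and the scene stay as the last step left them, time stands still between calls to the robot, and variables do not carry over. Pictures are saved under pics/ and viewed, about 8 in all and at most 12, crops included, and the job is handed in when it is done.

Besides the shell and the picture viewer there is one more tool, called after ">>>" as a command line: name --argument value ..., lists and objects as JSON in quotes. move_arm: Moves the arm, as the interface text tells. Its arguments: {"type":"object","properties":{"plan":{"type":"array"},"grip":{"type":"number"},"grip_force":{"type":"number"}},"required":["plan"]}

```bash
mkdir -p pics; cat > h.py <<'E'
from station import robot
import numpy as np, cv2
def world(s,u,v,z=None):
    K=s["intrinsics"];T=np.linalg.inv(s["camera_from_world"])
    r=np.linalg.inv(K)@[u,v,1]
    if z is None: p=r*s["depth"][int(v),int(u)]; return T[:3,:3]@p+T[:3,3]
    d=T[:3,:3]@r; return T[:3,3]+d*(z-T[2,3])/d[2]
E
python3 - <<'E'
from h import *
print(robot.read_state())
for n in("top","scene"):
    s=robot.snapshot(n); np.savez(n+".npz",**s)
    cv2.imwrite(f"pics/{n}0.png",s["frame"][...,::-1])
E
```

```text
{'clock': 0.0, 'qpos': array([-1.43254101e+00,  5.28487717e-01,  1.43392066e+00,  2.09723576e-05,
        1.18134998e+00, -1.78506405e-01]), 'dq': array([ 2.18899732e-03, -1.26260681e-05,  1.14634354e-03,  1.45836596e-03,
        1.84599041e-03,  2.37478461e-03]), 'effort': array([ 2.78023526e-04, -4.42346478e+01, -1.78026778e+01, -2.40813142e-04,
        8.45142582e-03, -7.76430312e-06]), 'position': array([ 0.19461201, -0.5931799 ,  0.23031451]), 'tool_rot': array([-3.14118903e+00,  2.12784495e-03, -1.25404216e+00]), 'wrist_force': array([ 0.79997465, -0.56909467, -0.0535512 ]), 'torque': array([-0.0183647 , -0.00534148, -0.02442021]), 'gripper_width': 1.0040663789389443}
```

View pics/top0.png

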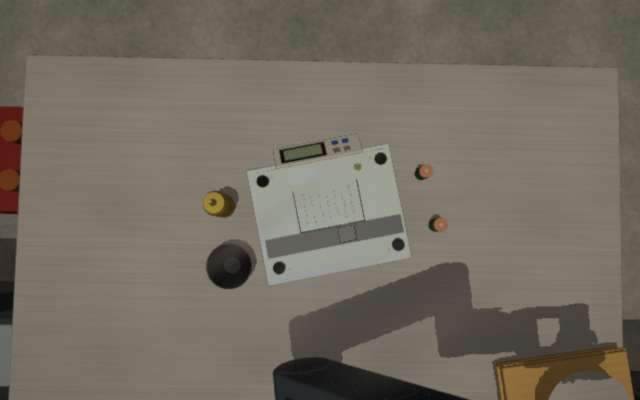

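View pics/scene0.png

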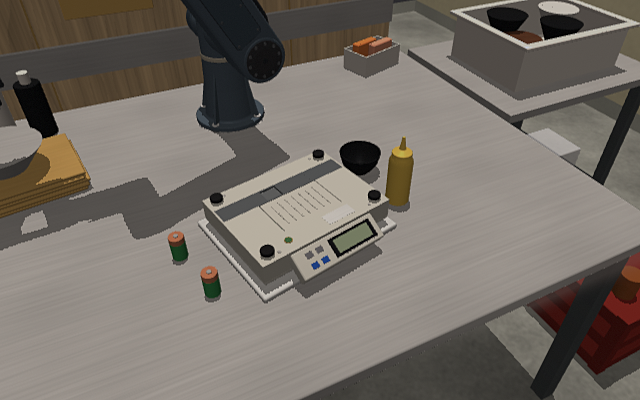

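The top view shows the scale's feet at about (262,181), (380,158), (398,244) and (279,268). The band runs from (266,247) to (403,224), with a square outline near (347,234) that may be the catch. The bottle is at (215,203), the bowl at (230,265), and the cells at (426,171) and (440,224).

```bash
python3 - <<'E'
from h import *
s=dict(np.load("top.npz"))
c=s["frame"][130:295,240:420,::-1]
cv2.imwrite("pics/crop1.png",cv2.resize(c,None,fx=4.4,fy=3.6*1,interpolation=cv2.INTER_CUBIC)[:, :])
F=np.array([world(s,u,v,.093) for u,v in[(262,181),(380,158),(398,244),(279,268)]]);print(F.round(4))
# model: (+x,+y),(+x,-y),(-x,-y),(-x,+y)
M=np.array([(.102,.14),(.102,-.14),(-.102,-.14),(-.102,.14)])
c=F[:,:2].mean(0); A=F[:,:2]-c
yaw=np.arctan2((M[:,0]*A[:,1]-M[:,1]*A[:,0]).sum(),(M*A).sum())
R=np.array([[np.cos(yaw),-np.sin(yaw)],[np.sin(yaw),np.cos(yaw)]])
print(c,yaw,(A@R-M).round(4))
for n,u,v in[("sq",347,234),("b1",266,247),("b2",403,224)]:
    p=world(s,u,v,.078);print(n,p.round(4),(R.T@(p[:2]-c)).round(4))
for u,v in[(347,234),(300,242),(347,225),(262,181)]:print(world(s,u,v).round(4))
print(np.linalg.inv(s["camera_from_world"]).round(3))
E
```

```text
[[ 0.6303  0.141   0.093 ]
 [ 0.689  -0.131   0.093 ]
 [ 0.4909 -0.1745  0.093 ]
 [ 0.4313  0.0975  0.093 ]]
[ 0.56037445 -0.0167404 ] 0.2146174878068864 [[-0.0001 -0.0007]
 [-0.0006  0.0009]
 [ 0.0005  0.0006]
 [ 0.0003 -0.0009]]
sq [ 0.5117 -0.0581  0.078 ] [-0.0563 -0.03  ]
b1 [0.4783 0.1295 0.078 ] [-0.0491  0.1604]
b2 [ 0.5373 -0.1885  0.078 ] [-0.0591 -0.1629]
[ 0.5117 -0.0583  0.0752]
[0.4912 0.0509 0.0781]
[ 0.5327 -0.058   0.0749]
[0.6305 0.1412 0.0909]
[[ 0.018 -0.998  0.058  0.511]
 [-1.    -0.019 -0.011  0.035]
 [ 0.012 -0.057 -0.998  1.285]
 [ 0.     0.     0.     1.   ]]
```

View pics/crop1.png

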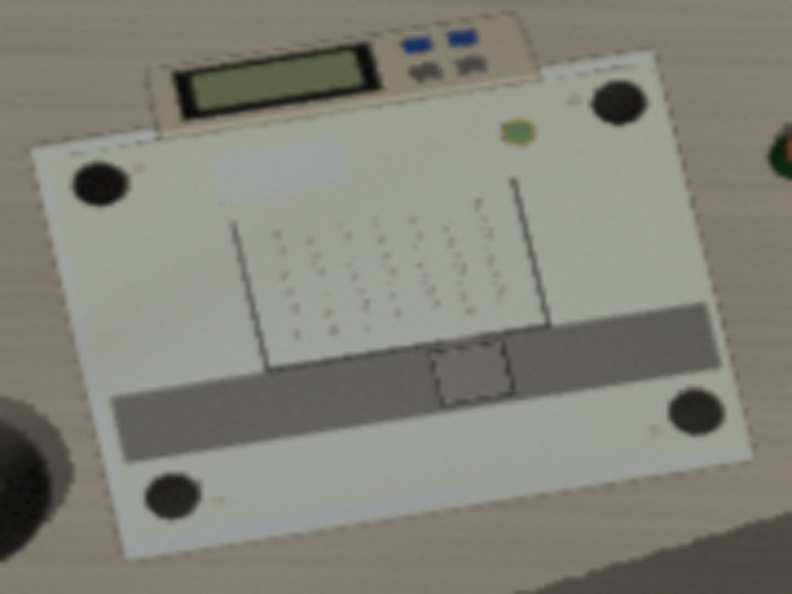

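The crop shows the catch outline centred at crop (473,372), which is pixel (347.5,233.3). The band's end centres are at about (267.2,249.3) and (401.9,223.2).

```bash
cat >> h.py <<'E'
from scipy.spatial.transform import Rotation as Ro
C=np.array([.5604,-.0167]);YAW=.2146
R2=np.array([[np.cos(YAW),-np.sin(YAW)],[np.sin(YAW),np.cos(YAW)]])
def toscale(p): return np.r_[R2.T@(np.array(p[:2])-C),p[2]]
def goal(sx,sy,z,tilt=8):
    return np.r_[C+R2@[sx,sy],z], Ro.from_euler('xyz',[np.pi,0,YAW-np.pi/2])*Ro.from_rotvec([np.radians(tilt),0,0])
def delta(g):  # in present tool axes
    s=robot.read_state();R=Ro.from_euler('xyz',s["tool_rot"])
    return (R.inv().apply(g[0]-s["position"])*100).round(2),np.degrees((R.inv()*g[1]).as_rotvec()).round(2)
E
python3 - <<'E'
from h import *
s=dict(np.load("top.npz"))
for u,v in[(347.5,233.3),(267.2,249.3),(401.9,223.2)]:print(toscale(world(s,u,v,.078)).round(4))
print(delta(goal(-.054,-.11,.20)))
E
```

```text
[-0.055  -0.0315  0.078 ]
[-0.0549  0.1586  0.078 ]
[-0.0568 -0.1608  0.078 ]
(array([-32.99, -46.22,   3.12]), array([7.98, 0.52, 5.84]))
```

>>> move_arm --plan '[-3,-4.2,0,0,0,0,-3,-4.2,0,0,0,0,-3,-4.2,0,0,0,0,-3,-4.2,0,0,0,0,-3,-4.2,0,0,0,0,-3,-4.2,0,0,0,0,-3,-4.2,0,0,0,0,-3,-4.2,0,0,0,0,-3,-4.2,0,0,0,0,-3,-4.2,0,0,0,0,-3,-4.2,3,0,0,0,0,0,0,8,0.5,5.8]' --grip 0

```text
clock: 1.6
position: [0.5334, -0.1315, 0.1983]
tool_rot: [-3.001, 0.002, -1.349]
wrist_force: [-1.0, -0.0, -0.5]
gripper_width: -0.001
```

>>> move_arm --plan '[0,0,0,0,0,0,0,0,0,0,0,0,0,0,0,0,0,0,0,0,0,0,0,0]'

```text
clock: 2.1
position: [0.5315, -0.1372, 0.2018]
tool_rot: [-3.001, -0.003, -1.356]
wrist_force: [0.1, 0.7, 0.5]
gripper_width: 0.002
```

```bash
python3 - <<'E'
from h import *
print(toscale(robot.read_state()["position"]),delta(goal(-.055,-.11,.10)))
E
```

```text
[-0.05393869 -0.11157115  0.20184836] (array([-0.18,  1.53, 10.07]), array([-0.05, -0.15,  0.03]))
```

>>> move_arm --plan '[-0.05,0.4,2.5,0,0,0,-0.05,0.4,2.5,0,0,0,-0.05,0.4,2.5,0,0,0,-0.03,0.33,2.5,0,0,0,0,0.14,1,0,0,0,0,0,0,0,0,0,0,0,0,0,0,0]'

```text
clock: 2.98
position: [0.5301, -0.1355, 0.0909]
tool_rot: [-3.0, -0.003, -1.355]
wrist_force: [-0.3, -0.6, 0.5]
gripper_width: 0.005
```

```bash
python3 - <<'E'
from h import *
print(toscale(robot.read_state()["position"]),delta(goal(-.055,-.11,.08)))
s=robot.snapshot("scene");f=s["frame"][120:320,150:430,::-1]
cv2.imwrite("pics/s1.png",cv2.resize(f,None,fx=2.8,fy=2.8,interpolation=cv2.INTER_CUBIC))
E
```

```text
[-0.05489776 -0.10958063  0.09090464] (array([0.04, 0.16, 1.08]), array([-0.09, -0.16,  0.06]))
```

View pics/s1.png

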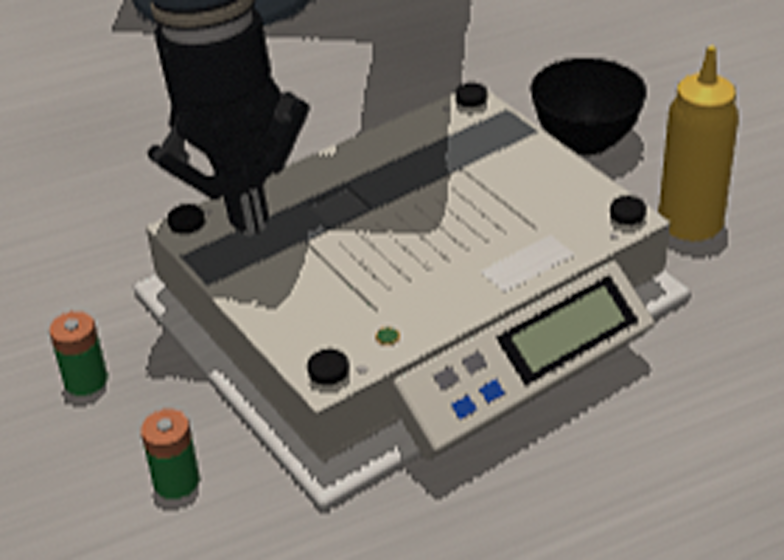

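The closed fingertips are over the plain near end of the band, at about (255,222) in this crop, clear of the feet. Next I'll lower gently.

>>> move_arm --plan '[0,0.07,0.5,0,0,0,0,0.04,0.3,0,0,0,0,0.015,0.1,0,0,0,0,0.015,0.1,0,0,0,0,0,0,0,0,0]'

```text
clock: 3.65
position: [0.5294, -0.135, 0.0799]
tool_rot: [-3.002, -0.002, -1.355]
wrist_force: [-0.7, 1.1, 0.2]
gripper_width: -0.001
```

>>> move_arm --plan '[0,0.015,0.1,0,0,0,0,0,0,0,0,0]'

```text
clock: 3.9
position: [0.5295, -0.1351, 0.0791]
tool_rot: [-3.001, -0.002, -1.356]
wrist_force: [-0.4, -0.0, 1.8]
gripper_width: 0.001
```

>>> move_arm --plan '[0,0.015,0.1,0,0,0,0,0,0,0,0,0]'

```text
clock: 4.15
position: [0.5296, -0.1351, 0.0789]
tool_rot: [-3.001, -0.002, -1.355]
wrist_force: [-1.4, 1.3, 8.7]
gripper_width: 0.0
```

>>> move_arm --plan '[0,-0.006,-0.05,0,0,0,-0.3,0,0,0,0,0,-0.4,0,0,0,0,0,-0.4,0,0,0,0,0,-0.4,0,0,0,0,0]'

```text
clock: 4.78
position: [0.5276, -0.1213, 0.079]
tool_rot: [-2.999, -0.005, -1.356]
wrist_force: [1.0, -4.3, 5.3]
gripper_width: -0.0
```

>>> move_arm --plan '[-0.4,0,0,0,0,0,-0.4,0,0,0,0,0,-0.4,0,0,0,0,0,-0.4,0,0,0,0,0]'

```text
clock: 5.28
position: [0.5243, -0.1056, 0.079]
tool_rot: [-2.999, -0.005, -1.356]
wrist_force: [0.9, -3.8, 5.0]
gripper_width: -0.0
```

>>> move_arm --plan '[-0.4,0,0,0,0,0,-0.4,0,0,0,0,0,-0.4,0,0,0,0,0,-0.4,0,0,0,0,0]'

```text
clock: 5.78
position: [0.5206, -0.0897, 0.0789]
tool_rot: [-2.999, -0.004, -1.356]
wrist_force: [1.3, -4.1, 5.4]
gripper_width: -0.001
```

```bash
python3 - <<'E'
from h import *
print(toscale(robot.read_state()["position"]),delta(goal(-.055,-.031,.078)))
E
```

```text
[-0.0544216  -0.06286284  0.07887114] (array([-3.19,  0.07,  0.07]), array([-0.15, -0.22,  0.07]))
```

>>> move_arm --plan '[-0.4,0,0,0,0,0,-0.4,0,0,0,0,0,-0.4,0,0,0,0,0]'

```text
clock: 6.15
position: [0.5179, -0.0779, 0.0788]
tool_rot: [-3.0, -0.004, -1.356]
wrist_force: [0.2, -3.7, 4.9]
gripper_width: -0.002
```

>>> move_arm --plan '[-0.4,0,0,0,0,0,-0.4,0,0,0,0,0]'

```text
clock: 6.4
position: [0.5136, -0.0683, 0.0777]
tool_rot: [-3.005, 0.001, -1.356]
wrist_force: [-0.9, 1.1, -0.6]
gripper_width: 0.002
```

>>> move_arm --plan '[-0.4,0,0,0,0,0,-0.3,0,0,0,0,0]'

```text
clock: 6.65
position: [0.5125, -0.0618, 0.0777]
tool_rot: [-3.004, 0.0, -1.355]
wrist_force: [0.5, 0.0, 0.8]
gripper_width: 0.003
```

The fingers dropped: force went from 5 N to 0 and z fell about 1.2 mm. I'll centre in the recess and lower on to its floor.

>>> move_arm --plan '[-0.3,0,0,0,0,0,0,0.015,0.1,0,0,0,0,0,0,0,0,0]'

```text
clock: 7.02
position: [0.513, -0.0599, 0.0772]
tool_rot: [-3.002, -0.002, -1.356]
wrist_force: [0.3, 0.0, 0.3]
gripper_width: 0.001
```

>>> move_arm --plan '[0,0.02,0.15,0,0,0,0,0,0,0,0,0]'

```text
clock: 7.28
position: [0.5131, -0.06, 0.0758]
tool_rot: [-3.001, -0.002, -1.356]
wrist_force: [0.2, 0.5, 0.3]
gripper_width: 0.005
```

```bash
python3 - <<'E'
from h import *
print(toscale(robot.read_state()["position"]),robot.read_state()["wrist_force"])
E
```

```text
[-0.05541872 -0.03223325  0.07579773] [0.20347365 0.47682852 0.34609178]
```

>>> move_arm --plan '[0,0.02,0.15,0,0,0,0,0.02,0.15,0,0,0,0,0.015,0.1,0,0,0,0,0,0,0,0,0]'

```text
clock: 7.78
position: [0.5131, -0.06, 0.0718]
tool_rot: [-3.001, -0.002, -1.356]
wrist_force: [-0.4, 0.1, 4.9]
gripper_width: 0.003
```

>>> move_arm --plan '[0,0.015,0.1,0,0,0,0,0.01,0.05,0,0,0,0,0,0,0,0,0,0,0,0,0,0,0]'

```text
clock: 8.28
position: [0.5131, -0.06, 0.0703]
tool_rot: [-3.001, -0.002, -1.356]
wrist_force: [0.2, -1.3, 4.7]
gripper_width: 0.001
```

```bash
python3 - <<'E'
from h import *
print(toscale(robot.read_state()["position"]),robot.read_state()["wrist_force"])
s=robot.snapshot("scene");f=s["frame"][120:320,150:430,::-1]
cv2.imwrite("pics/s2.png",cv2.resize(f,None,fx=2.8,fy=2.8,interpolation=cv2.INTER_CUBIC))
E
```

```text
[-0.05540133 -0.03222034  0.07033621] [ 0.1883495  -1.25822096  4.65056373]
```

View pics/s2.png

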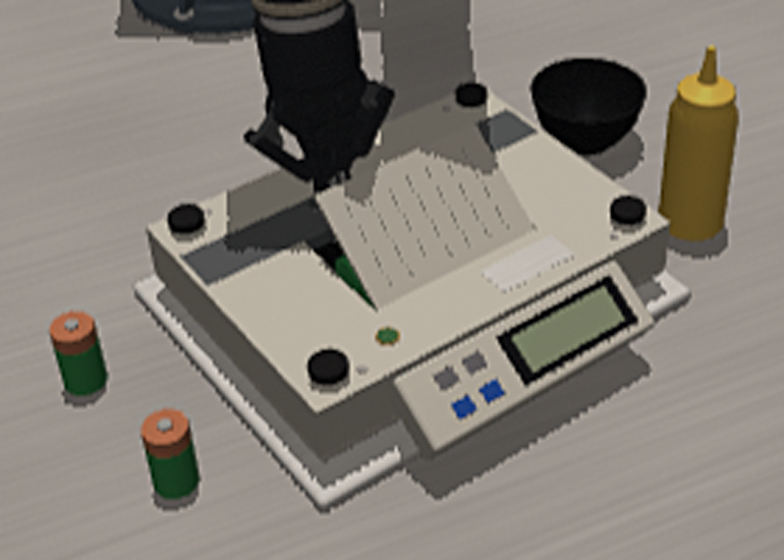

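The door is springing up: its free edge is at about (320,190) and the compartment is showing. I'll let it finish, then withdraw back and up, away from it.

>>> move_arm --plan '[0,0,0,0,0,0,0,0,0,0,0,0,0,0,0,0,0,0,0,0,0,0,0,0,0,0,0,0,0,0,0,0,0,0,0,0]'

```text
clock: 9.07
position: [0.5131, -0.0599, 0.0703]
tool_rot: [-3.001, -0.002, -1.356]
wrist_force: [0.4, -0.5, 4.3]
gripper_width: -0.002
```

>>> move_arm --plan '[0,-0.1,-0.5,0,0,0,0,-0.15,-1,0,0,0,0,0,-2,0,0,0,0,0.5,-3,0,0,0,0,0.5,-3,0,0,0,0,0.5,-3,0,0,0,2,0,-2,0,0,0,4,2,0,0,0,0,4,3,0,0,0,0,4,3,0,0,0,0,4,3,0,0,0,0,0,0,0,0,0,0]'

```text
clock: 10.58
position: [0.4117, -0.2682, 0.1969]
tool_rot: [-3.002, -0.001, -1.361]
wrist_force: [-0.3, 0.4, 0.2]
gripper_width: -0.0
```

>>> move_arm --plan '[4,3,0,0,0,0,4,3,0,0,0,0,4,3,0,0,0,0,0,0,0,0,0,0,0,0,0,0,0,0]'

```text
clock: 11.2
position: [0.3517, -0.3998, 0.1844]
tool_rot: [-3.002, 0.002, -1.355]
wrist_force: [-0.8, 0.2, 0.8]
gripper_width: -0.002
```

```bash
python3 - <<'E'
from h import *
s=robot.snapshot("top");t=robot.snapshot("scene");np.savez("top2.npz",**s)
a=s["frame"][100:300,180:460,::-1];b=t["frame"][100:340,100:460,::-1]
cv2.imwrite("pics/e.png",np.hstack([cv2.resize(a,(400,286)),cv2.resize(b,(400,286))]))
o=dict(np.load("top.npz"))
d=cv2.absdiff(o["frame"],s["frame"]).max(2)
# per-object registration old vs new
for n,(r0,r1,c0,c1) in dict(foot1=(170,192,251,273),foot2=(148,170,369,391),foot3=(234,256,387,409),foot4=(257,279,268,290),head=(134,166,274,362),bottle=(188,218,200,234),bowl=(242,290,204,252),ca=(160,182,414,438),cb=(213,236,428,452)).items():
    A=[cv2.cvtColor(x["frame"][r0:r1,c0:c1],cv2.COLOR_RGB2GRAY).astype(np.float32) for x in(o,s)]
    print(n,np.round(cv2.phaseCorrelate(A[0],A[1],cv2.createHanningWindow((c1-c0,r1-r0),cv2.CV_32F)),2)[0] if 0 else cv2.phaseCorrelate(*A),d[r0:r1,c0:c1].max())
st=robot.read_state();print(st["clock"],st["position"],st["wrist_force"])
E
```

```text
foot1 ((-0.008104168221857222, -0.061585674016621184), 0.9530471610940165) 8
foot2 ((0.06319940217026065, 0.009725030373900267), 0.9945743655165037) 8
foot3 ((-0.6013242012254523, -0.20786538162258061), 0.7455832577413983) 59
foot4 ((0.03159468685227651, 0.014829630149357342), 1.0038435955842335) 8
head ((0.004318522695172078, -0.024010782511865614), 0.9950042678250207) 8
bottle ((-0.0020845594157599123, -0.029262714571395065), 1.0060255863048413) 9
bowl ((-0.021392577267263846, -0.07844775931845405), 0.9741454070640935) 9
ca ((0.0889266080044937, 0.06379110387056208), 0.9435140854782529) 7
cb ((-0.12895490333823822, -0.016888937054055475), 0.979760367423296) 7
11.3 [ 0.35213393 -0.39966405  0.18464047] [ 0.42027895  0.35524706 -0.3470194 ]
```

View pics/e.png

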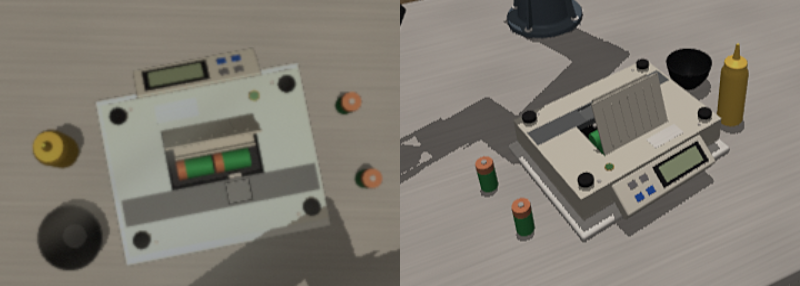

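The door stands fully open and the compartment's cells are visible. Nothing has moved; foot 3 differs only because the arm's shadow falls on it. The arm is well clear.

```bash
python3 -c "
from station import robot
print(robot.job_done())"
```

```text
the job is handed in; nothing more can be done
None
```

The battery door is open and standing up, the hand is clear of it, and the job is handed in at about 11.3 s of the 58 s allowed.

- **Feeling for the catch:** I set the closed fingertips on the plain end of the band, at about y = -110 mm, and slid them along at about 5 N. They dropped into the recess at about y = -40 mm: the force fell to zero and the tip sank about 1.2 mm. The camera put the recess centre at y = -31 mm, and I pressed at y = -32 mm.
- **Pressing:** I lowered about 9 mm below the panel with 4 to 5 N. The door sprang open and I withdrew back and up, away from it.
- **Last checks:** The pictures show the door standing up. Comparing the images before and after, three of the feet, the display head, the bottle, the bowl and both batteries shifted by no more than about 0.1 pixel.
- **One disagreement:** The foot at (-102, -140) appeared to shift 0.6 pixel. The arm's shadow now falls across it, and the other feet did not shift, so I take that as the cause.
- **Forces:** The highest contact force I read was 8.7 N, at first touch. At the end the wrist force was only noise.

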